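# Roll down the laminate cover strip on a nest-box roof

## Task

The grey laminate cover strip lies on its adhesive tape on the nest-box roof in the jig: it is tacked along the fence but its other end still stands up. Take the hand roller from its rest and roll the strip down along its middle, from the fence out to the free end, pressing through the turning drum with a steady 15 to 25 N (all along at least 12 N, and never over 35 N, which bruises the laminate), until the strip lies flush on the board. Then put the roller back on its rest, drum between the battens and handle leaning on the rail; press the strip with nothing but the roller and leave the other things on the bench where they are.

Things in the scene. Friction and masses are not known exactly. Their poses are not given: they have to be found in the camera images.
- roller: Hand roller: black rubber drum (40 mm diameter, 75 wide) in a steel fork (91 wide), 14 mm steel neck, dark-wood handle in line above. Origin on the axle at mid-drum; y along the axle, z up the handle. Handle 29 mm thick, parallel from 66 to 132 mm above the axle, end at 144. About 0.4 kg. Starts on the rest, leaning about 0.3 rad from upright towards the rail (the rest's -x).
- roller_grip (a point): point to grip on the roller's handle, on its axis, 97 mm above the axle
- drum (a joint): turning angle of the drum in its fork (rad), free to turn without end; it must be turning (rolling) while it presses
- jig: Fixed plywood jig, 190 x 330 mm, holding the nest-box roof board (120 x 256 mm, top 30 mm above the bench). Origin under its centre at bench height; y points along the strip to the fence, a wooden bar whose top is 41 mm above the bench (6 mm over the strip) and whose face is 13.5 mm beyond the strip's tacked edge. Two cam clamps at the free end, lower than the board.
- sheet: Grey rigid laminate strip, 90 x 230 x 4 mm. Origin mid tacked edge, underside; x across, y from free end to tacked edge. It tilts about the tacked edge; the free end starts 12 to 19 mm high. The adhesive yields where force x distance from that edge exceeds about 2.5 N m (17 N at 150 mm), with no spring-back: near the fence let the drum ride the slope, do not force it down to flush.
- sheet_tack (a point): middle of the tacked edge, on the strip's top face (35 mm above the bench), fixed on the jig, with the jig's axes; the strip's flush top is the level plane through this point
- sheet_free (a point): middle of the strip's free edge, on its top face; flush when level with sheet_tack
- rest: Fixed wooden roller rest, base 130 x 130 x 15 mm, origin under its centre at bench height. Two battens 10 mm high along y keep the drum from rolling away; a 10 mm round rail along y on two posts 108 mm apart (top 84 mm above the bench, on the drum's -x side) carries the roller's neck, so that the handle leans about 0.3 rad towards -x.
- rest_seat (a point): where the axle's middle lies when the roller is on its rest (35 mm above the bench), with the rest's axes: the axle lies along its y
- tin: bystander: closed steel adhesive tin, 90 mm diameter, 110 mm high; origin at its underside
- hammer: bystander: hammer lying flat; origin at its underside
- scraper: bystander: flat adhesive spreader with a handle, lying flat; origin at its underside
- sander: bystander: cork sanding block 70 x 120 x 40 mm; origin at its underside
- measure: bystander: grey pocket tape measure 68 x 36 x 62 mm; origin at its underside
- front: bystander: softwood nest-box front 120 x 160 x 18 mm with an entrance hole, lying flat; origin at its underside
- offcut: bystander: softwood offcut 50 x 140 x 18 mm; origin at its underside
- square: bystander: try square, dark wooden stock and steel blade, lying flat; origin at its underside

How it is judged:
On the way, in this order (a step that is already met when the one before it is completed fails the run):
1. the turning drum, square on the strip's middle, presses it with over 12 N with the axle 18 to 60 mm from the tacked edge (contact force between roller and sheet above 12 N and y of roller in the frame of sheet_tack between -0.06 and -0.018 m and x of roller in the frame of sheet_tack between -0.015 and 0.015 m and angle between the y axis of roller and the x axis of sheet_tack, either way round below 0.2 rad and (velocity of joint drum above 0.2 rad/s or velocity of joint drum below -0.2 rad/s)), for 0.1 s.
2. the turning drum, square on the strip's middle, presses it with over 12 N with the axle 65 to 100 mm from the tacked edge (contact force between roller and sheet above 12 N and y of roller in the frame of sheet_tack between -0.1 and -0.065 m and x of roller in the frame of sheet_tack between -0.015 and 0.015 m and angle between the y axis of roller and the x axis of sheet_tack, either way round below 0.2 rad and (velocity of joint drum above 0.2 rad/s or velocity of joint drum below -0.2 rad/s)), for 0.1 s.
3. the turning drum, square on the strip's middle, presses it with over 12 N with the axle 105 to 140 mm from the tacked edge (contact force between roller and sheet above 12 N and y of roller in the frame of sheet_tack between -0.14 and -0.105 m and x of roller in the frame of sheet_tack between -0.015 and 0.015 m and angle between the y axis of roller and the x axis of sheet_tack, either way round below 0.2 rad and (velocity of joint drum above 0.2 rad/s or velocity of joint drum below -0.2 rad/s)), for 0.1 s.
4. the turning drum, square on the strip's middle, presses it with over 12 N with the axle 145 to 180 mm from the tacked edge (contact force between roller and sheet above 12 N and y of roller in the frame of sheet_tack between -0.18 and -0.145 m and x of roller in the frame of sheet_tack between -0.015 and 0.015 m and angle between the y axis of roller and the x axis of sheet_tack, either way round below 0.2 rad and (velocity of joint drum above 0.2 rad/s or velocity of joint drum below -0.2 rad/s)), for 0.1 s.
5. the turning drum, square on the strip's middle, presses it with over 12 N with the axle 185 to 224 mm from the tacked edge (contact force between roller and sheet above 12 N and y of roller in the frame of sheet_tack between -0.224 and -0.185 m and x of roller in the frame of sheet_tack between -0.015 and 0.015 m and angle between the y axis of roller and the x axis of sheet_tack, either way round below 0.2 rad and (velocity of joint drum above 0.2 rad/s or velocity of joint drum below -0.2 rad/s)), for 0.1 s.
At the end, for the whole second after the job is handed in: The strip's free end is within 1.5 mm of level with its tacked edge; the roller is at rest on its rest: axle along the battens (0.2 rad), within 20 mm along and 12 mm across of its seat, 6 mm in height, touching the rest, handle under 0.6 rad from upright (z of sheet_free in the frame of sheet_tack below 0.0015 m and x of roller in the frame of rest_seat between -0.012 and 0.012 m and y of roller in the frame of rest_seat between -0.02 and 0.02 m and z of roller in the frame of rest_seat between -0.006 and 0.006 m and angle between the y axis of roller and the y axis of rest, either way round below 0.2 rad and angle between roller's own z axis and vertical below 0.6 rad and linear speed of roller below 0.02 m/s and contact force between roller and rest above 1 N).
It fails at once if the roller presses the strip with more than 35 N (contact force between roller and sheet above 35 N).
It fails at once if the gripper or arm presses the strip (contact force between any of the fingers, the arm and sheet above 2 N).
It fails at once if a bystander is moved by more than 20 mm (distance of any of tin, hammer, scraper, sander, measure, front, offcut, square from where it was at the start of the episode above 0.02 m).
It also fails if it takes over 72 s, if anything falls off the work surface, if the arm or the gripper's body presses on something with over 40 N, if the wrist force passes 120 N, or if a joint passes its speed limit or range.

## Robot

A 7-joint arm with a two-finger parallel gripper is mounted at the origin on the work surface. World frame = base frame: x ahead of the robot, y to its left, z up, the work surface at z = 0. Lengths are in m, angles in rad, forces in N, time in s.
With the tool pointing down it reaches from about 0.425 to 0.925 m from the base axis. Payload 6.8 kg.
Tool frame: the origin (TCP) lies midway between the tips of the shut fingers; the grasp point (between the pads) lies 19 mm behind it; z points along the fingers, y is the direction in which the jaws open and shut (so a half turn about z gives the same grasp; the last joint's range is limited). The gripper opens to 85 mm and grips with 20 to 120 N. Pads are 22 mm wide; open, the fingers measure 114 mm over their backs; the gripper's body (76 mm by 85 mm) begins 54 mm behind the grasp point. The pads swing forward as they close: fully open they stand 13 mm farther back than shut.
Start: joints at [1.168, 0.477, 0.022, 1.555, -0.011, 1.109, -0.083], TCP at [0.196, -0.646, 0.231] pointing down, gripper open.
Joint ranges: [-2.96, 2.96], [-0.34, 2.1], [-1.41, 1.46], [0.24, 2.44], [-1.37, 4.51], [0.17, 1.92], [-2.96, 2.96]. Speed limits (rad/s): [2.39, 2.39, 3.14, 3.14, 3.14, 3.14, 3.14].

## Interface

Orientations are given as a rotation vector (axis times angle).
In Python, from rig import ctrl gives the robot as it stands.
- The arm moves only by the tool carry_out, never from a script. Its argument "increments" is a list of rows, each an object of numbers: "x", "y", "z": the shift along the tool's x, y, z in mm; "turn": the turn about the tool's z in rad. In form: [{"x": .., "y": .., "z": .., "turn": ..}, ...]. A call has 1 to 20 rows; each row is the pose to reach, as a shift and turn from the pose commanded when the call began, along the tool's axes at that moment; what a row does not reach only later rows make up. A row lasts 1/12 s, in which the tool goes at most 41.7 mm and 7.16 degrees, less where a joint would pass 70% of its speed; a pose out of reach is approached as far as the arm can. A call with a gripper value outside its range is refused whole. "claw" is the opening, from 0 (shut) to 1 (fully open), set as the call begins (left out, the last holds). The fingers move at their own pace and stop on an object; "squeeze" is the grip in N (left out, the last holds). Time passes only in rows, so rows that repeat a pose let the fingers close. It gives the time, the measured TCP pose, the force and the opening at its end, in the units of the state.
- ctrl.read_state(): the state, without advancing time (a new reading comes with each control period).
- ctrl.read_camera(name): name is "scene" or "top"; returns the picture (480x640x3 uint8, red, green, blue); there is no depth.
- ctrl.camera_params(name): a dict with "fx", "fy", "cx", "cy" (pixels), "origin" and "attitude" of the camera in the world. Camera axes: x right, y down, z forward; pixel columns grow to the right and rows downward; lengths in m; the calibration is good to about 2 mm. A picture is of the moment at which its call begins. camera_params takes no time and is no camera call.
- ctrl.finish_job(): hands the job in, once; it reports no verdict.
The state is a dict: "t": time; "q": joint angles; "joint_velocities": joint speeds; "effort": joint torques, N m; "position": TCP position; "eef_rot": TCP orientation; "wrist_force": force on the tool from outside, world axes, zero at the start; "ft_torque": the same for the moment, N m; "width": opening from 0.0 (shut) to 1.0 (fully open).
Only numpy, scipy, OpenCV 4.12 (cv2) and the standard library are available. Lean on these libraries where they do the work, as an engineer would, in place of code of your own. Each camera call takes 0.05 s, during which the arm holds its last target. There are 200 camera calls.

## Working session

There is one attempt and no reset: what is moved stays moved. The work goes in short steps, Python scripts to look and compute and a tool call to move; the robot and the scene stay as the last step left them, time stands still between calls to the robot, and variables do not carry over. Pictures are saved under pics/ and viewed, on a budget of 10 in all, crops included, one or two more only if the job needs it, and the job is handed in when it is done.

Besides the shell and the picture viewer there is one more tool, called after "Call:" as name([rows], argument=value, ...), one row to a line, values as JSON. carry_out: Moves the arm, as the interface text tells. Its arguments: {"type":"object","properties":{"increments":{"type":"array","items":{"type":"object","properties":{"x":{"type":"number"},"y":{"type":"number"},"z":{"type":"number"},"turn":{"type":"number"}}}},"claw":{"type":"number"},"squeeze":{"type":"number"}},"required":["increments"]}

```bash
ls; mkdir -p pics
python3 - <<'E'
from rig import ctrl
import cv2
for n in("scene","top"):
    cv2.imwrite(f"pics/{n}0.png",ctrl.read_camera(n)[:,:,::-1]); print(n,ctrl.camera_params(n))
print(ctrl.read_state())
E
```

```text
pics
scene {'fx': 445.03243119452947, 'fy': 445.03243119452947, 'cx': 315.31038800567444, 'cy': 237.9507398676541, 'origin': array([ 1.51265393, -0.01248383,  0.80710307]), 'attitude': array([-1.69459204, -1.57788622,  0.78302616])}
top {'fx': 441.8386512440769, 'fy': 441.8386512440769, 'cx': 313.59493721999803, 'cy': 234.66391304518726, 'origin': array([0.39800891, 0.06308991, 1.12538783]), 'attitude': array([-2.16760081,  2.13095508, -0.14065285])}
{'t': 0.1, 'q': array([ 1.16788651,  0.47769188,  0.02236238,  1.55634154, -0.0114842 ,
        1.10930798, -0.08309089]), 'joint_velocities': array([-1.83521674e-04, -4.90563161e-04,  8.30981474e-04, -2.51299897e-03,
        4.67794408e-04,  8.01182493e-05, -2.16696726e-05]), 'effort': array([ 4.88167541e-03, -5.97755349e+01,  1.61351714e+00, -2.81954759e+01,
        1.27769104e-02,  5.07928751e-03,  3.22895801e-05]), 'position': array([ 0.19594632, -0.64538011,  0.23044513]), 'eef_rot': array([-3.10596036e+00, -4.61208631e-01,  5.89590494e-04]), 'wrist_force': array([-0.14399277,  0.96933145,  0.60322527]), 'ft_torque': array([-0.02346069,  0.02598444,  0.02577708]), 'width': 1.0021816635542962}
```

View pics/top0.png

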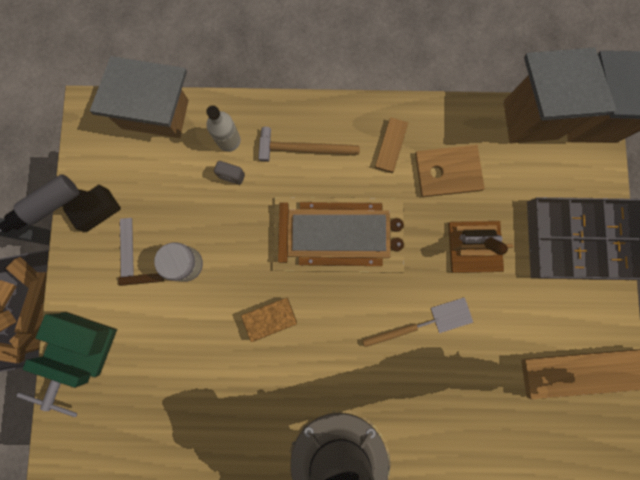

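View pics/scene0.png

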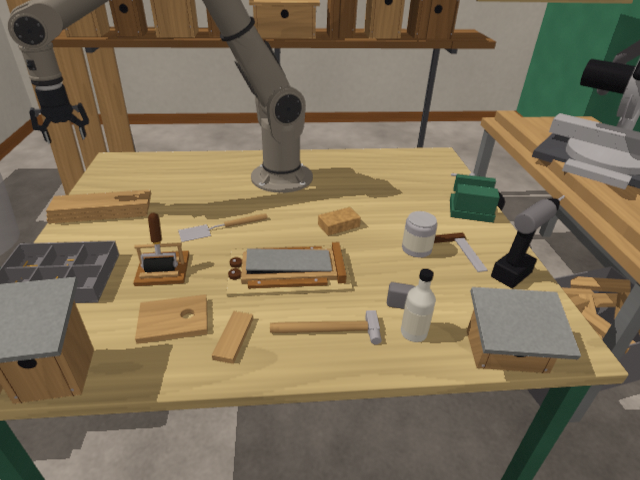

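The top view shows the jig with its fence at about (283,233), the strip at 292–385 and the free end at right. The rest is at (476,246), with the handle leaning towards the robot. Next I'll enlarge both views.

Run:
```python
import cv2,numpy as np
a=cv2.imread("pics/top0.png")[192:287,265:515];b=cv2.imread("pics/scene0.png")[205:300,120:370]
f=lambda i:cv2.resize(i,None,fx=3.2,fy=3.15,interpolation=cv2.INTER_CUBIC)
cv2.imwrite("pics/crop1.png",cv2.convertScaleAbs(np.vstack([f(a),f(b)]),alpha=1.5,beta=10))
```

```text
(no output)
```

View pics/crop1.png

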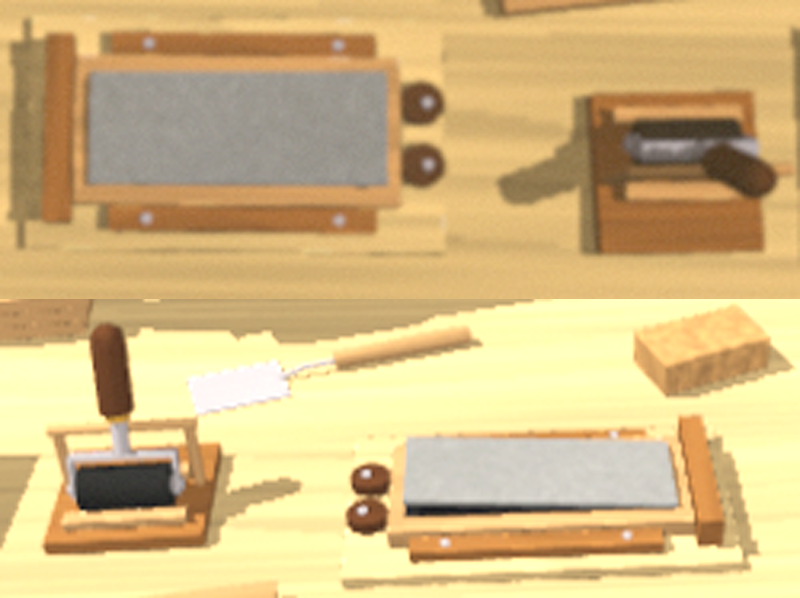

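The enlarged crop (top view) shows these positions:
- **Strip edges:** tacked edge midpoint at crop (88,128), free edge midpoint at (388,127).
- **Rest base corners:** about (592,93), (752,93), (763,250) and (598,250).
- **Handle end:** (760,178).

The scene view shows the free end standing up.

```bash
cat > h.py <<'E'
import numpy as np
from scipy.optimize import least_squares
from scipy.spatial.transform import Rotation as R
from rig import ctrl
P={n:ctrl.camera_params(n) for n in("scene","top")}
def px(n,p):
    c=P[n];q=(np.atleast_2d(p)-c['origin'])@R.from_rotvec(c['attitude']).as_matrix()
    return np.c_[c['fx']*q[:,0]/q[:,2]+c['cx'],c['fy']*q[:,1]/q[:,2]+c['cy']]
T=lambda a:np.array(a)/[3.2,3.15]+[265-.35,192-.35]
S=lambda a:(np.array(a)-[0,299])/[3.2,3.15]+[120-.35,205-.35]
def rot(p,x,y,a):
    p=np.array(p,float);c,s=np.cos(a),np.sin(a);return np.c_[x+c*p[:,0]-s*p[:,1],y+s*p[:,0]+c*p[:,1],p[:,2]]
E
python3 - <<'E'
from h import *
def show(n,r): print(n,np.round(r.x,4),'res px',np.round(np.abs(r.fun).max(),1),np.round(r.fun.reshape(-1,2),1).tolist())
# rest
b=.065;c=[[b,b,.015],[b,-b,.015],[-b,-b,.015],[-b,b,.015]]
t=T([[592,93],[752,93],[763,250],[598,250]]);s=S([[207,542],[46,542],[220,447]]);
show('rest',least_squares(lambda v:np.r_[px('top',rot(c,*v))-t,px('scene',rot([c[0],c[1],c[3]],*v))-s].ravel(),[.4,-.3,0]))
# sheet: frame at tack, v=x,y,yaw,h
def sh(v,z0=.035): 
    x,y,a,h=v;return rot([[.045,0,z0],[-.045,0,z0],[-.045,-.23,z0+h],[.045,-.23,z0+h]],x,y,a)
t=T([[88,71],[88,185],[388,184],[388,71]]);s=S([[678,507],[670,440],[408,437],[405,500]])
show('sheet',least_squares(lambda v:np.r_[px('top',sh(v))-t,px('scene',sh(v))-s].ravel(),[.5,.2,0,.015]))
show('sheetT',least_squares(lambda v:np.r_[px('top',sh([*v,.015]))-t].ravel(),[.5,.2,0]))
# board
bd=[[.06,-.2435,.03],[-.06,-.2435,.03]]
show('board free edge vs tack ',least_squares(lambda v:(px('top',np.c_[v.reshape(2,2),[.03,.03]])-T([[399,60],[399,203]])).ravel(),[.55,0,.45,0]))
# handle axis end from both cams (z free)
show('handle end',least_squares(lambda v:np.r_[px('top',v)-T([[761,178]]),px('scene',v)-S([[105,328]])].ravel(),[.4,-.3,.17]))
show('drum mid',least_squares(lambda v:np.r_[px('scene',v)-S([[126,485]])].ravel().tolist()+[(v[2]-.037)*1000,0],[.4,-.3,.035]))
E
```

```text
rest [ 0.528  -0.3394  0.0228] res px 2.1 [[-1.3, -0.8], [-0.2, -1.1], [-0.4, 0.2], [-0.7, 0.5], [-1.5, -2.1], [-1.7, 0.5], [0.5, -1.5]]
sheet [0.5522 0.1241 0.0054 0.0161] res px 1.2 [[-0.2, -0.0], [-0.8, -0.5], [-0.7, 0.2], [-1.1, -0.2], [-0.1, -0.8], [-1.2, 0.3], [-0.8, -0.4], [-1.1, 0.2]]
sheetT [0.5516 0.1222 0.0094] res px 0.5 [[0.5, 0.2], [-0.0, -0.2], [0.0, 0.2], [-0.5, -0.2]]
board free edge vs tack  [ 0.611  -0.1204  0.4964 -0.1198] res px 0.0 [[0.0, -0.0], [0.0, 0.0]]
handle end [ 0.5052 -0.3413  0.1701] res px 0.2 [[-0.2, 0.0], [-0.2, -0.1]]
drum mid [ 0.5475 -0.3395  0.037 ] res px 0.0 [[0.0, -0.0], [0.0, 0.0]]
```

Call:
carry_out([
  {"x":20,"y":-10,"turn":-0.125},
  {"x":40,"y":-20,"turn":-0.25},
  {"x":60,"y":-30,"turn":-0.375},
  {"x":80,"y":-40,"turn":-0.5},
  {"x":100,"y":-50,"turn":-0.625},
  {"x":120,"y":-60,"turn":-0.75},
  {"x":140,"y":-70,"turn":-0.875},
  {"x":160,"y":-80,"turn":-1.0},
  {"x":180,"y":-90,"turn":-1.125},
  {"x":200,"y":-100,"turn":-1.25},
  {"x":220,"y":-110,"turn":-1.375},
  {"x":240,"y":-120,"turn":-1.5},
  {"x":260,"y":-130,"turn":-1.625},
  {"x":280,"y":-140,"turn":-1.75},
  {"x":300,"y":-150,"turn":-1.875},
  {"x":320,"y":-160,"turn":-2.0},
  {"x":340,"y":-170,"turn":-2.125},
  {"x":360,"y":-180,"turn":-2.25},
  {"x":380,"y":-190,"turn":-2.375},
  {"x":398,"y":-198,"turn":-2.5},
], claw=1, squeeze=120)

```text
invalid input
```

```bash
cat >> h.py <<'E'
def yaw(s): 
    m=R.from_rotvec(s['eef_rot']).as_matrix();return np.arctan2(m[1,0],m[0,0]),m
def go(p,ps):
    "shift in tool mm + turn to reach TCP p and yaw ps"
    s=ctrl.read_state();y,m=yaw(s);d=(np.array(p)-s['position'])@m*1000
    print('t',round(s['t'],2),'pos',s['position'].round(4),'yaw',round(y,3),'F',s['wrist_force'].round(1),'w',round(s['width'],3),'q',s['q'].round(2),'z',m[:,2].round(3))
    print('shift',d.round(1),'turn',round(-((ps-y+np.pi)%(2*np.pi)-np.pi),3))
E
python3 - <<'E'
from h import *
go([.519,-.3405,.109],np.pi+.02)
import cv2
cv2.imwrite("pics/s1.png",cv2.resize(ctrl.read_camera("scene")[150:310,80:280,::-1],None,fx=3.5,fy=3.5,interpolation=cv2.INTER_CUBIC))
E
```

```text
t 0.1 pos [ 0.1959 -0.6454  0.2304] yaw 0.295 F [-0.1  1.   0.6] w 1.002 q [ 1.17  0.48  0.02  1.56 -0.01  1.11 -0.08] z [-0.001  0.002 -1.   ]
shift [ 397.7 -197.7  121.7] turn -2.867
```

View pics/s1.png

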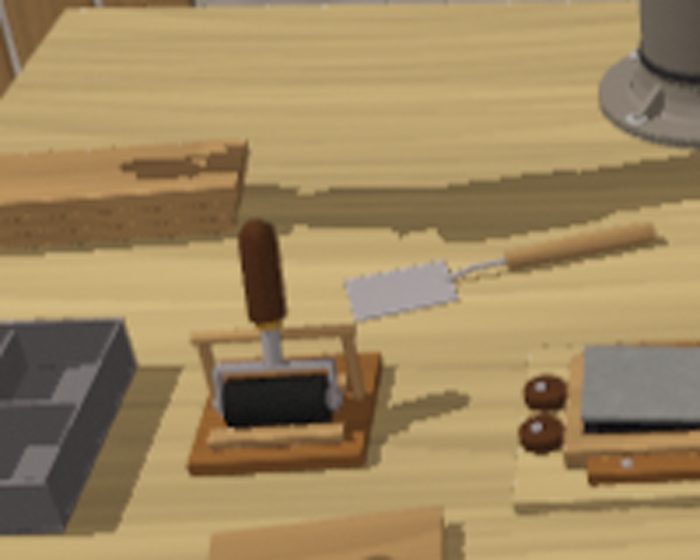

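The move was refused, probably because the rows had no "z". The picture shows the roller untouched on its rest, handle at (262,270). I'll retry with every key given.

Call:
carry_out([
  {"x":20,"y":-10,"z":0,"turn":-0.125},
  {"x":40,"y":-20,"z":0,"turn":-0.25},
  {"x":60,"y":-30,"z":0,"turn":-0.375},
  {"x":80,"y":-40,"z":0,"turn":-0.5},
  {"x":100,"y":-50,"z":0,"turn":-0.625},
  {"x":120,"y":-60,"z":0,"turn":-0.75},
  {"x":140,"y":-70,"z":0,"turn":-0.875},
  {"x":160,"y":-80,"z":0,"turn":-1.0},
  {"x":180,"y":-90,"z":0,"turn":-1.125},
  {"x":200,"y":-100,"z":0,"turn":-1.25},
  {"x":220,"y":-110,"z":0,"turn":-1.375},
  {"x":240,"y":-120,"z":0,"turn":-1.5},
  {"x":260,"y":-130,"z":0,"turn":-1.625},
  {"x":280,"y":-140,"z":0,"turn":-1.75},
  {"x":300,"y":-150,"z":0,"turn":-1.875},
  {"x":320,"y":-160,"z":0,"turn":-2.0},
  {"x":340,"y":-170,"z":0,"turn":-2.125},
  {"x":360,"y":-180,"z":0,"turn":-2.25},
  {"x":380,"y":-190,"z":0,"turn":-2.375},
  {"x":398,"y":-198,"z":0,"turn":-2.5},
], claw=1, squeeze=120)

```text
t: 1.82
position: [0.5202, -0.3394, 0.2311]
eef_rot: [-0.531, -3.096, -0.001]
wrist_force: [0.1, 0.1, 0.5]
width: 1.003
```

Run:
```python
from h import *
go([.519,-.3405,.109],np.pi+.02)
```

```text
t 1.82 pos [ 0.5202 -0.3394  0.2311] yaw 2.802 F [0.1 0.1 0.5] w 1.003 q [ 0.93  0.46 -0.61  1.66  0.29  1.12  1.47] z [-0.  0. -1.]
shift [  0.7  -1.5 122.1] turn -0.36
```

Call:
carry_out([
  {"x":1,"y":-1.5,"z":0,"turn":-0.12},
  {"x":1,"y":-1.5,"z":0,"turn":-0.24},
  {"x":1,"y":-1.5,"z":0,"turn":-0.36},
  {"x":1,"y":-1.5,"z":0,"turn":-0.36},
  {"x":1,"y":-1.5,"z":20,"turn":-0.36},
  {"x":1,"y":-1.5,"z":40,"turn":-0.36},
  {"x":1,"y":-1.5,"z":60,"turn":-0.36},
  {"x":1,"y":-1.5,"z":75,"turn":-0.36},
  {"x":1,"y":-1.5,"z":90,"turn":-0.36},
  {"x":1,"y":-1.5,"z":100,"turn":-0.36},
  {"x":1,"y":-1.5,"z":110,"turn":-0.36},
  {"x":1,"y":-1.5,"z":116,"turn":-0.36},
  {"x":1,"y":-1.5,"z":122,"turn":-0.36},
  {"x":1,"y":-1.5,"z":122,"turn":-0.36},
  {"x":1,"y":-1.5,"z":122,"turn":-0.36},
])

```text
t: 3.07
position: [0.5182, -0.3419, 0.1095]
eef_rot: [-0.02, 3.141, -0.0]
wrist_force: [0.3, 0.1, 0.7]
width: 0.998
```

Run:
```python
from h import *
go([.519,-.3405,.109],np.pi+.02)
import cv2
a=ctrl.read_camera("scene")[150:310,80:280,::-1];b=ctrl.read_camera("top")[160:320,420:570,::-1]
cv2.imwrite("pics/s2.png",cv2.resize(np.hstack([a,b]),None,fx=2.28,fy=2.28*1.2,interpolation=cv2.INTER_CUBIC))
```

```text
t 3.07 pos [ 0.5182 -0.3419  0.1095] yaw -3.129 F [0.3 0.1 0.7] w 0.998 q [ 0.94  0.6  -0.63  1.76  0.43  0.92  1.71] z [ 0. -0. -1.]
shift [-0.8  1.4  0.5] turn -0.007
```

View pics/s2.png

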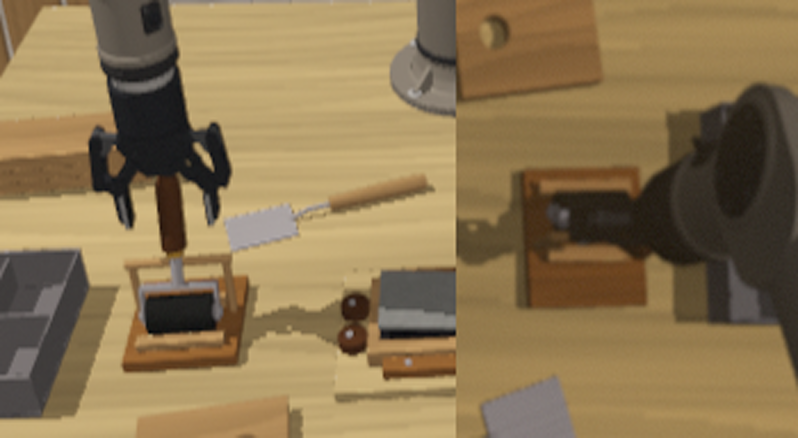

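The picture shows the handle at (170,215), midway between the open fingers. Closing now.

Call:
carry_out([
  {"x":0,"y":0,"z":0,"turn":0},
  {"x":0,"y":0,"z":0,"turn":0},
  {"x":0,"y":0,"z":0,"turn":0},
  {"x":0,"y":0,"z":0,"turn":0},
  {"x":0,"y":0,"z":0,"turn":0},
  {"x":0,"y":0,"z":0,"turn":0},
  {"x":0,"y":0,"z":0,"turn":0},
  {"x":0,"y":0,"z":0,"turn":0},
  {"x":0,"y":0,"z":0,"turn":0},
  {"x":0,"y":0,"z":0,"turn":0},
  {"x":0,"y":0,"z":0,"turn":0},
  {"x":0,"y":0,"z":0,"turn":0},
], claw=0, squeeze=120)

```text
t: 4.17
position: [0.5181, -0.3416, 0.1098]
eef_rot: [-0.021, 3.141, 0.0]
wrist_force: [-2.1, 2.0, 4.8]
width: 0.316
```

Run:
```python
from h import *
go([.519,-.3405,.209],np.pi+.02)
```

```text
t 4.17 pos [ 0.5181 -0.3416  0.1098] yaw -3.128 F [-2.1  2.   4.8] w 0.316 q [ 0.94  0.6  -0.63  1.76  0.43  0.92  1.71] z [ 0.  0. -1.]
shift [ -0.9   1.1 -99.2] turn -0.007
```

Call:
carry_out([
  {"x":0,"y":0,"z":-3,"turn":0},
  {"x":0,"y":0,"z":-7,"turn":0},
  {"x":-3,"y":0,"z":-14,"turn":0},
  {"x":-7,"y":0,"z":-22,"turn":0},
  {"x":-10,"y":0,"z":-34,"turn":0},
  {"x":-10,"y":0,"z":-50,"turn":0},
  {"x":-10,"y":0,"z":-68,"turn":0},
  {"x":-10,"y":0,"z":-85,"turn":0},
  {"x":-10,"y":0,"z":-95,"turn":0},
  {"x":-10,"y":0,"z":-100,"turn":0},
  {"x":-10,"y":0,"z":-100,"turn":0},
])

```text
t: 5.08
position: [0.5288, -0.3419, 0.2109]
eef_rot: [-0.021, 3.139, -0.002]
wrist_force: [-0.3, -0.1, -5.1]
width: 0.317
```

Call:
carry_out([
  {"x":0,"y":20,"z":0,"turn":0.08},
  {"x":0,"y":45,"z":0,"turn":0.17},
  {"x":0,"y":70,"z":0,"turn":0.26},
  {"x":0,"y":97,"z":0,"turn":0.35},
  {"x":-5,"y":124,"z":0,"turn":0.44},
  {"x":-10,"y":151,"z":0,"turn":0.53},
  {"x":-15,"y":178,"z":0,"turn":0.62},
  {"x":-20,"y":205,"z":0,"turn":0.71},
  {"x":-24,"y":232,"z":0,"turn":0.8},
  {"x":-24,"y":259,"z":0,"turn":0.89},
  {"x":-24,"y":286,"z":0,"turn":0.98},
  {"x":-24,"y":313,"z":0,"turn":1.07},
  {"x":-24,"y":340,"z":0,"turn":1.16},
  {"x":-24,"y":367,"z":0,"turn":1.25},
  {"x":-24,"y":394,"z":0,"turn":1.34},
  {"x":-24,"y":420,"z":0,"turn":1.43},
  {"x":-24,"y":442,"z":0,"turn":1.5},
  {"x":-24,"y":460,"z":0,"turn":1.57},
  {"x":-24,"y":469,"z":0,"turn":1.57},
  {"x":-24,"y":469,"z":0,"turn":1.57},
])

```text
t: 6.75
position: [0.545, 0.1303, 0.2087]
eef_rot: [-2.198, -2.243, -0.0]
wrist_force: [0.9, 0.3, -4.5]
width: 0.309
```

Run:
```python
from h import *
go([.552,.127,.152],1.577)
import cv2
a=ctrl.read_camera("scene")[150:310,200:380,::-1];b=ctrl.read_camera("top")[160:320,250:430,::-1]
cv2.imwrite("pics/s3.png",cv2.convertScaleAbs(cv2.resize(np.hstack([a,b]),None,fx=2.2,fy=2.2*1.5,interpolation=cv2.INTER_CUBIC),alpha=1.4,beta=10))
go([.552,.127,.152],1.577)
```

```text
t 6.75 pos [0.545  0.1303 0.2087] yaw 1.591 F [ 0.9  0.3 -4.5] w 0.309 q [ 0.08  0.36 -0.53  1.83  0.21  1.01 -0.52] z [-0.001  0.001 -1.   ]
shift [-3.5  7.  56.7] turn 0.014
t 6.85 pos [0.5456 0.1264 0.2087] yaw 1.586 F [ 0.2  0.1 -3.4] w 0.316 q [ 0.08  0.36 -0.53  1.83  0.21  1.01 -0.51] z [-0.001 -0.001 -1.   ]
shift [ 0.5  6.5 56.7] turn 0.009
```

View pics/s3.png

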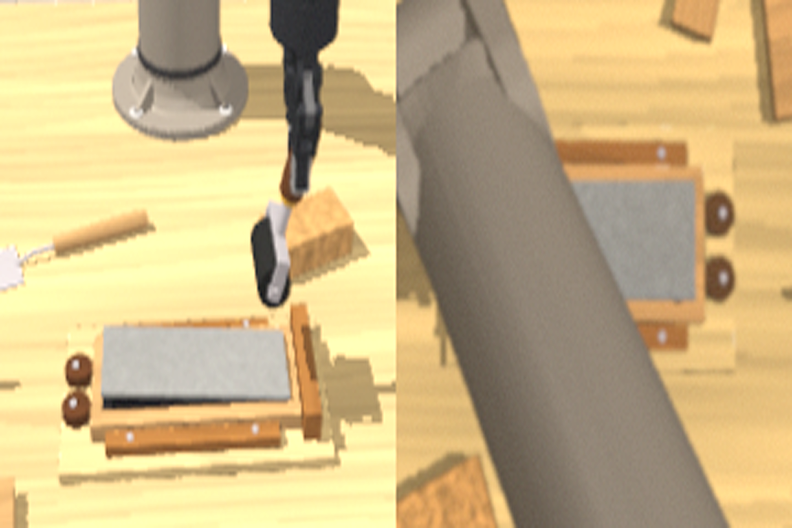

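The picture shows the roller leaning towards the fence as intended, its drum at crop (265,262) above the strip's fence end. Next I'll lower to just above contact and check where the drum is.

Call:
carry_out([
  {"x":1,"y":6.5,"z":15,"turn":0.01},
  {"x":1,"y":6.5,"z":35,"turn":0.01},
  {"x":1,"y":6.5,"z":50,"turn":0.01},
  {"x":1,"y":6.5,"z":60,"turn":0.01},
  {"x":1,"y":6.5,"z":65,"turn":0.01},
  {"x":1,"y":6.5,"z":66,"turn":0.01},
  {"x":1,"y":6.5,"z":66,"turn":0.01},
  {"x":1,"y":6.5,"z":66,"turn":0.01},
])

```text
t: 7.52
position: [0.5529, 0.1286, 0.1442]
eef_rot: [2.217, 2.225, 0.002]
wrist_force: [0.3, 0.5, -3.7]
width: 0.314
```

Run:
```python
from h import *
go([.552,.127,.132],1.577)
p=ctrl.read_state()['position']+[0,-.029,-.0748]
import cv2
a=np.ascontiguousarray(ctrl.read_camera("scene")[190:300,230:370,::-1])
a=cv2.resize(a,None,fx=5,fy=5,interpolation=cv2.INTER_CUBIC)
for q in ([0.0375,0,0],[-.0375,0,0],[0,.029,.0938]):
    u=px("scene",p+q)[0]; cv2.circle(a,tuple(int(v) for v in (u-[230,190]+.5)*5),3,(0,0,255),-1)
cv2.imwrite("pics/s4.png",cv2.convertScaleAbs(a,alpha=1.4,beta=10))
```

```text
t 7.52 pos [0.5529 0.1286 0.1442] yaw 1.575 F [ 0.3  0.5 -3.7] w 0.314 q [ 0.05  0.45 -0.5   1.87  0.27  0.89 -0.57] z [ 0.001  0.    -1.   ]
shift [-1.6 -1.  12.2] turn -0.002
```

View pics/s4.png

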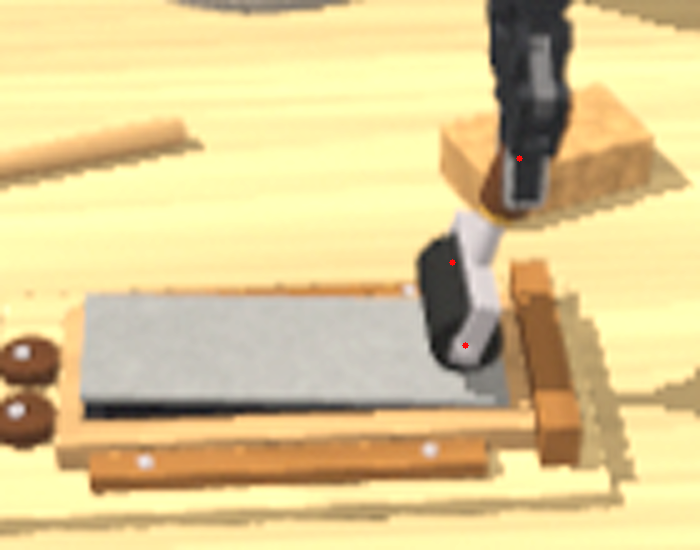

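Call:
carry_out([
  {"x":-1,"y":-1,"z":3,"turn":0},
  {"x":-1,"y":-1,"z":6,"turn":0},
  {"x":-1,"y":-1,"z":8,"turn":0},
  {"x":-1,"y":-1,"z":9,"turn":0},
  {"x":-1,"y":-1,"z":10,"turn":0},
  {"x":-1,"y":-1,"z":10,"turn":0},
  {"x":-1,"y":-1,"z":10,"turn":0},
])

```text
t: 8.15
position: [0.5513, 0.1277, 0.1333]
eef_rot: [-2.217, -2.226, -0.0]
wrist_force: [0.8, -0.6, -5.0]
width: 0.311
```

Call:
carry_out([
  {"x":0,"y":0,"z":0.5,"turn":0},
  {"x":0,"y":0,"z":1,"turn":0},
  {"x":0,"y":0,"z":1,"turn":0},
])

```text
t: 8.4
position: [0.5513, 0.1276, 0.1322]
eef_rot: [-2.217, -2.226, 0.0]
wrist_force: [-0.6, 0.4, -3.7]
width: 0.316
```

Call:
carry_out([
  {"x":0,"y":0,"z":0.5,"turn":0},
  {"x":0,"y":0,"z":1,"turn":0},
  {"x":0,"y":0,"z":1,"turn":0},
])

```text
t: 8.65
position: [0.5514, 0.1278, 0.1316]
eef_rot: [2.217, 2.226, 0.0]
wrist_force: [-0.3, 0.5, -1.1]
width: 0.313
```

Call:
carry_out([
  {"x":0,"y":0,"z":0.5,"turn":0},
  {"x":0,"y":0,"z":0.5,"turn":0},
  {"x":0,"y":0,"z":0.5,"turn":0},
])

```text
t: 8.9
position: [0.5514, 0.128, 0.1314]
eef_rot: [2.217, 2.226, 0.001]
wrist_force: [-2.5, 0.5, 4.6]
width: 0.315
```

Run:
```python
from h import *
go([.552,.127,.132],1.577)
```

```text
t 8.9 pos [0.5514 0.128  0.1314] yaw 1.575 F [-2.5  0.5  4.6] w 0.315 q [ 0.05  0.46 -0.49  1.88  0.28  0.86 -0.58] z [ 0.001  0.    -1.   ]
shift [-1.   0.6 -0.6] turn -0.002
```

Call:
carry_out([
  {"x":-1.5,"y":0,"z":0.2,"turn":0},
  {"x":-3,"y":0,"z":0.4,"turn":0},
  {"x":-5,"y":0,"z":0.4,"turn":0},
  {"x":-7,"y":0,"z":0.3,"turn":0},
  {"x":-9,"y":0,"z":0.2,"turn":0},
  {"x":-11,"y":0,"z":0.1,"turn":0},
])

```text
t: 9.4
position: [0.5517, 0.1175, 0.132]
eef_rot: [2.216, 2.226, 0.002]
wrist_force: [-4.9, 1.1, 11.6]
width: 0.314
```

Call:
carry_out([
  {"x":-2,"y":0,"z":0.0,"turn":0},
  {"x":-4,"y":0,"z":-0.1,"turn":0},
  {"x":-6,"y":0,"z":-0.2,"turn":0},
  {"x":-8,"y":0,"z":-0.35,"turn":0},
  {"x":-10,"y":0,"z":-0.5,"turn":0},
  {"x":-12,"y":0,"z":-0.6,"turn":0},
])

```text
t: 9.9
position: [0.552, 0.1055, 0.1328]
eef_rot: [2.216, 2.226, 0.003]
wrist_force: [-4.6, 0.7, 11.0]
width: 0.314
```

Call:
carry_out([
  {"x":-2,"y":0,"z":0.0,"turn":0},
  {"x":-4,"y":0,"z":0.0,"turn":0},
  {"x":-6,"y":0,"z":-0.1,"turn":0},
  {"x":-8,"y":0,"z":-0.2,"turn":0},
  {"x":-10,"y":0,"z":-0.3,"turn":0},
  {"x":-12,"y":0,"z":-0.45,"turn":0},
  {"x":-14,"y":0,"z":-0.55,"turn":0},
])

```text
t: 10.48
position: [0.5523, 0.0916, 0.1337]
eef_rot: [2.215, 2.226, 0.004]
wrist_force: [-3.5, 1.8, 13.5]
width: 0.316
```

Call:
carry_out([
  {"x":-2,"y":0,"z":-0.1,"turn":0},
  {"x":-4,"y":0,"z":-0.25,"turn":0},
  {"x":-6,"y":0,"z":-0.35,"turn":0},
  {"x":-8,"y":0,"z":-0.5,"turn":0},
  {"x":-10,"y":0,"z":-0.65,"turn":0},
  {"x":-12,"y":0,"z":-0.8,"turn":0},
  {"x":-14,"y":0,"z":-0.9,"turn":0},
  {"x":-16,"y":0,"z":-1.05,"turn":0},
  {"x":-18,"y":0,"z":-1.2,"turn":0},
  {"x":-20,"y":0,"z":-1.3,"turn":0},
])

```text
t: 11.32
position: [0.5528, 0.0714, 0.135]
eef_rot: [2.215, 2.225, 0.004]
wrist_force: [-2.6, 2.8, 12.7]
width: 0.312
```

Call:
carry_out([
  {"x":-2,"y":0,"z":-0.1,"turn":0},
  {"x":-4,"y":0,"z":-0.2,"turn":0},
  {"x":-6,"y":0,"z":-0.35,"turn":0},
  {"x":-8,"y":0,"z":-0.45,"turn":0},
  {"x":-10,"y":0,"z":-0.6,"turn":0},
  {"x":-12,"y":0,"z":-0.7,"turn":0},
  {"x":-14,"y":0,"z":-0.85,"turn":0},
  {"x":-16,"y":0,"z":-1.0,"turn":0},
  {"x":-18,"y":0,"z":-1.1,"turn":0},
  {"x":-20,"y":0,"z":-1.25,"turn":0},
])

```text
t: 12.15
position: [0.5532, 0.0514, 0.1363]
eef_rot: [2.215, 2.225, 0.005]
wrist_force: [-2.2, 1.3, 12.2]
width: 0.315
```

Call:
carry_out([
  {"x":-2,"y":0,"z":0.0,"turn":0},
  {"x":-4,"y":0,"z":-0.1,"turn":0},
  {"x":-6,"y":0,"z":-0.2,"turn":0},
  {"x":-8,"y":0,"z":-0.3,"turn":0},
  {"x":-10,"y":0,"z":-0.4,"turn":0},
  {"x":-12,"y":0,"z":-0.5,"turn":0},
  {"x":-14,"y":0,"z":-0.65,"turn":0},
  {"x":-16,"y":0,"z":-0.75,"turn":0},
  {"x":-18,"y":0,"z":-0.9,"turn":0},
  {"x":-20,"y":0,"z":-1.0,"turn":0},
])

```text
t: 12.98
position: [0.5536, 0.0313, 0.1377]
eef_rot: [2.215, 2.224, 0.006]
wrist_force: [-2.7, 0.7, 13.7]
width: 0.317
```

Call:
carry_out([
  {"x":-2,"y":0,"z":0.0,"turn":0},
  {"x":-4,"y":0,"z":0.15,"turn":0},
  {"x":-6,"y":0,"z":0.35,"turn":0},
  {"x":-8,"y":0,"z":0.6,"turn":0},
  {"x":-10,"y":0,"z":0.9,"turn":0},
  {"x":-12,"y":0,"z":1.2,"turn":0},
  {"x":-14,"y":0,"z":1.6,"turn":0},
  {"x":-16,"y":0,"z":2.0,"turn":0},
])

```text
t: 13.65
position: [0.5539, 0.0151, 0.1357]
eef_rot: [2.215, 2.224, 0.006]
wrist_force: [-2.2, 1.0, 14.1]
width: 0.315
```

Call:
carry_out([
  {"x":-2,"y":0,"z":0.4,"turn":0},
  {"x":-4,"y":0,"z":0.8,"turn":0},
  {"x":-6,"y":0,"z":1.3,"turn":0},
  {"x":-8,"y":0,"z":1.8,"turn":0},
  {"x":-10,"y":0,"z":2.3,"turn":0},
  {"x":-12,"y":0,"z":2.8,"turn":0},
  {"x":-14,"y":0,"z":3.2,"turn":0},
  {"x":-16,"y":0,"z":3.6,"turn":0},
])

```text
t: 14.32
position: [0.5542, -0.0012, 0.1319]
eef_rot: [2.214, 2.223, 0.006]
wrist_force: [0.3, 1.0, 10.7]
width: 0.315
```

Call:
carry_out([
  {"x":-2,"y":0,"z":0.4,"turn":0},
  {"x":-4,"y":0,"z":0.8,"turn":0},
  {"x":-6,"y":0,"z":1.1,"turn":0},
  {"x":-8,"y":0,"z":1.4,"turn":0},
  {"x":-10,"y":0,"z":1.7,"turn":0},
])

```text
t: 14.73
position: [0.5544, -0.0114, 0.1302]
eef_rot: [2.214, 2.223, 0.006]
wrist_force: [0.3, 0.8, 10.2]
width: 0.312
```

Call:
carry_out([
  {"x":-1.5,"y":0,"z":0.2,"turn":0},
  {"x":-3,"y":0,"z":0.4,"turn":0},
  {"x":-4.5,"y":0,"z":0.6,"turn":0},
  {"x":-6,"y":0,"z":0.8,"turn":0},
])

```text
t: 15.07
position: [0.5545, -0.0174, 0.1293]
eef_rot: [2.213, 2.223, 0.006]
wrist_force: [-0.4, 0.1, 12.2]
width: 0.318
```

Call:
carry_out([
  {"x":-1.5,"y":0,"z":0.1,"turn":0},
  {"x":-3,"y":0,"z":0.2,"turn":0},
  {"x":-4.5,"y":0,"z":0.3,"turn":0},
  {"x":-6,"y":0,"z":0.4,"turn":0},
])

```text
t: 15.4
position: [0.5547, -0.0234, 0.1292]
eef_rot: [2.213, 2.223, 0.006]
wrist_force: [-0.2, 0.8, 14.1]
width: 0.315
```

Call:
carry_out([
  {"x":-2,"y":0,"z":0.05,"turn":0},
  {"x":-4,"y":0,"z":0.1,"turn":0},
  {"x":-6,"y":0,"z":0.1,"turn":0},
  {"x":-8,"y":0,"z":0.1,"turn":0},
  {"x":-10,"y":0,"z":0.1,"turn":0},
  {"x":-12,"y":0,"z":0.1,"turn":0},
])

```text
t: 15.9
position: [0.5549, -0.0355, 0.1293]
eef_rot: [2.213, 2.223, 0.007]
wrist_force: [-0.5, 0.5, 12.9]
width: 0.319
```

Call:
carry_out([
  {"x":-2,"y":0,"z":0.05,"turn":0},
  {"x":-4,"y":0,"z":0.1,"turn":0},
  {"x":-6,"y":0,"z":0.1,"turn":0},
  {"x":-8,"y":0,"z":0.1,"turn":0},
  {"x":-10,"y":0,"z":0.1,"turn":0},
  {"x":-12,"y":0,"z":0.1,"turn":0},
])

```text
t: 16.4
position: [0.5552, -0.0475, 0.1292]
eef_rot: [2.213, 2.223, 0.007]
wrist_force: [0.1, 0.4, 12.6]
width: 0.314
```

Call:
carry_out([
  {"x":-2,"y":0,"z":0.05,"turn":0},
  {"x":-4,"y":0,"z":0.1,"turn":0},
  {"x":-6,"y":0,"z":0.1,"turn":0},
  {"x":-8,"y":0,"z":0.1,"turn":0},
  {"x":-10,"y":0,"z":0.1,"turn":0},
  {"x":-12,"y":0,"z":0.1,"turn":0},
  {"x":-14,"y":0,"z":0.1,"turn":0},
])

```text
t: 16.98
position: [0.5555, -0.0616, 0.1292]
eef_rot: [2.213, 2.222, 0.007]
wrist_force: [0.9, 0.5, 12.3]
width: 0.315
```

Call:
carry_out([
  {"x":0,"y":0,"z":-5,"turn":0},
  {"x":0,"y":0,"z":-15,"turn":0},
  {"x":0,"y":0,"z":-35,"turn":0},
  {"x":0,"y":0,"z":-60,"turn":0},
  {"x":0,"y":0,"z":-78,"turn":0},
  {"x":0,"y":0,"z":-82,"turn":0},
  {"x":0,"y":0,"z":-82,"turn":0},
])

```text
t: 17.57
position: [0.5525, -0.0614, 0.2096]
eef_rot: [2.216, 2.225, 0.002]
wrist_force: [0.2, -0.5, -6.2]
width: 0.32
```

Call:
carry_out([
  {"x":-12,"y":-2,"z":0,"turn":-0.08},
  {"x":-28,"y":-4,"z":0,"turn":-0.16},
  {"x":-44,"y":-6,"z":0,"turn":-0.25},
  {"x":-60,"y":-8,"z":0,"turn":-0.34},
  {"x":-76,"y":-10,"z":0,"turn":-0.43},
  {"x":-92,"y":-12,"z":0,"turn":-0.52},
  {"x":-108,"y":-14,"z":0,"turn":-0.61},
  {"x":-124,"y":-16,"z":0,"turn":-0.7},
  {"x":-140,"y":-18,"z":0,"turn":-0.79},
  {"x":-156,"y":-20,"z":0,"turn":-0.88},
  {"x":-172,"y":-22,"z":0,"turn":-0.97},
  {"x":-188,"y":-23,"z":0,"turn":-1.06},
  {"x":-204,"y":-24,"z":0,"turn":-1.15},
  {"x":-220,"y":-25,"z":0,"turn":-1.24},
  {"x":-236,"y":-26,"z":0,"turn":-1.33},
  {"x":-252,"y":-26,"z":0,"turn":-1.42},
  {"x":-266,"y":-26,"z":0,"turn":-1.5},
  {"x":-276,"y":-26,"z":0,"turn":-1.56},
  {"x":-280,"y":-26,"z":0,"turn":-1.59},
  {"x":-280,"y":-26,"z":0,"turn":-1.59},
])

```text
t: 19.23
position: [0.5254, -0.3428, 0.206]
eef_rot: [0.034, -3.138, -0.003]
wrist_force: [0.7, 0.2, -4.2]
width: 0.319
```

Run:
```python
from h import *
import cv2
b=ctrl.read_camera("scene")[:,:,::-1]
go([.5281,-.3416,.1298],np.pi+.013)
p=ctrl.read_state()['position']+[.029,0,-.0748]
a=cv2.resize(b[160:310,110:370],None,fx=3,fy=3,interpolation=cv2.INTER_CUBIC)
for q in ([0,.0375,0],[0,-.0375,0],[-.029,0,.0938]):
    u=px("scene",p+q)[0]; cv2.circle(a,tuple(int(v) for v in (u-[110,160]+.5)*3),3,(0,0,255),-1)
# expected flush free edge corners (top face)
for q in [[.045,-.23,.035],[.045,-.23,.050]]:
    u=px("scene",rot([q],.5522,.1241,.006))[0]; cv2.circle(a,tuple(int(v) for v in (u-[110,160]+.5)*3),2,(255,0,0),-1)
cv2.imwrite("pics/s5.png",cv2.convertScaleAbs(a,alpha=1.4,beta=10))
```

```text
t 19.28 pos [ 0.5258 -0.3416  0.2064] yaw -3.12 F [-0.1  0.5 -4.3] w 0.307 q [ 0.98  0.52 -0.7   1.66  0.36  1.1   1.77] z [-0.003  0.002 -1.   ]
shift [-2.5 -0.2 76.6] turn 0.008
```

View pics/s5.png

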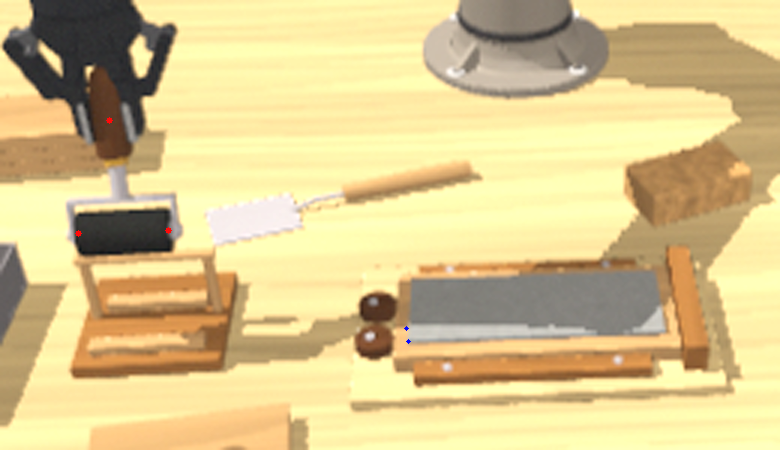

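The picture shows the strip flush, with no dark gap left. The drum at (125,230) is where I predicted, above the rest. Next I'll lower it by the reverse of the lifting path.

Call:
carry_out([
  {"x":-2.5,"y":0,"z":10,"turn":0.008},
  {"x":-2.5,"y":0,"z":25,"turn":0.008},
  {"x":-2.5,"y":0,"z":40,"turn":0.008},
  {"x":-2.5,"y":0,"z":52,"turn":0.008},
  {"x":-2.5,"y":0,"z":62,"turn":0.008},
  {"x":-1,"y":0,"z":69,"turn":0.008},
  {"x":0.5,"y":0,"z":74,"turn":0.008},
  {"x":2.5,"y":0,"z":78,"turn":0.008},
  {"x":4.5,"y":0,"z":82,"turn":0.008},
  {"x":6,"y":0,"z":86,"turn":0.008},
  {"x":7.5,"y":0,"z":89,"turn":0.008},
  {"x":7.5,"y":0,"z":92,"turn":0.008},
  {"x":7.5,"y":0,"z":94,"turn":0.008},
  {"x":7.5,"y":0,"z":94,"turn":0.008},
  {"x":7.5,"y":0,"z":94,"turn":0.008},
])

```text
t: 20.53
position: [0.5198, -0.3417, 0.1147]
eef_rot: [-0.024, 3.141, -0.0]
wrist_force: [0.1, -0.0, -4.5]
width: 0.313
```

Run:
```python
from h import *
go([.5181,-.3416,.1098],np.pi+.013)
```

```text
t 20.53 pos [ 0.5198 -0.3417  0.1147] yaw -3.126 F [ 0.1 -0.  -4.5] w 0.313 q [ 0.95  0.6  -0.65  1.75  0.44  0.94  1.71] z [ 0. -0. -1.]
shift [1.7 0.1 4.9] turn 0.002
```

Call:
carry_out([
  {"x":1,"y":0,"z":1.5,"turn":0},
  {"x":1.7,"y":0,"z":3,"turn":0},
  {"x":1.7,"y":0,"z":4,"turn":0},
  {"x":1.7,"y":0,"z":4.6,"turn":0},
  {"x":1.7,"y":0,"z":4.6,"turn":0},
  {"x":1.7,"y":0,"z":4.6,"turn":0},
])

```text
t: 21.03
position: [0.5181, -0.3417, 0.1101]
eef_rot: [-0.024, 3.141, -0.0]
wrist_force: [0.6, -0.3, -3.7]
width: 0.307
```

Call:
carry_out([
  {"x":0,"y":0,"z":0.4,"turn":0},
  {"x":0,"y":0,"z":0.7,"turn":0},
  {"x":0,"y":0,"z":0.7,"turn":0},
])

```text
t: 21.28
position: [0.5182, -0.3418, 0.1099]
eef_rot: [-0.024, 3.141, -0.001]
wrist_force: [-3.0, 0.1, 2.6]
width: 0.318
```

Call:
carry_out([
  {"x":0,"y":0,"z":0,"turn":0},
  {"x":0,"y":0,"z":0,"turn":0},
  {"x":0,"y":0,"z":0,"turn":0},
  {"x":0,"y":0,"z":0,"turn":0},
  {"x":0,"y":0,"z":0,"turn":0},
  {"x":0,"y":0,"z":0,"turn":0},
  {"x":0,"y":0,"z":0,"turn":0},
  {"x":0,"y":0,"z":0,"turn":0},
  {"x":0,"y":0,"z":0,"turn":0},
  {"x":0,"y":0,"z":0,"turn":0},
  {"x":0,"y":0,"z":0,"turn":0},
], claw=1)

```text
t: 22.2
position: [0.518, -0.3417, 0.1093]
eef_rot: [-0.024, 3.141, -0.0]
wrist_force: [-0.6, 0.4, 0.6]
width: 0.999
```

Call:
carry_out([
  {"x":0,"y":0,"z":-10,"turn":0},
  {"x":0,"y":0,"z":-25,"turn":0},
  {"x":0,"y":0,"z":-45,"turn":0},
  {"x":0,"y":0,"z":-70,"turn":0},
  {"x":0,"y":0,"z":-100,"turn":0},
  {"x":0,"y":0,"z":-120,"turn":0},
  {"x":0,"y":0,"z":-125,"turn":0},
  {"x":0,"y":0,"z":-125,"turn":0},
])

```text
t: 22.87
position: [0.5193, -0.3421, 0.2376]
eef_rot: [-0.024, 3.137, -0.004]
wrist_force: [0.9, -0.1, -1.1]
width: 0.997
```

Run:
```python
from h import *
import cv2
b=ctrl.read_camera("scene")[:,:,::-1]
a=cv2.resize(b[160:310,110:370],None,fx=3,fy=3,interpolation=cv2.INTER_CUBIC)
cv2.imwrite("pics/s6.png",cv2.convertScaleAbs(a,alpha=1.4,beta=10))
```

```text
(no output)
```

View pics/s6.png

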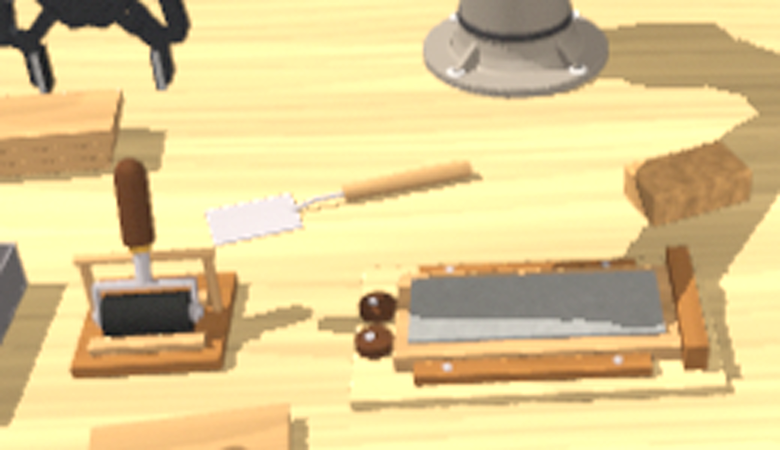

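The picture shows the roller back on its rest: drum between the battens at (148,312), handle leaning on the rail. The strip lies flush and the bystanders in view are in place. Handing in.

```bash
python3 -c "
from rig import ctrl
print(ctrl.finish_job())"
```

```text
the job is handed in; nothing more can be done
None
```

I rolled the strip down from about 23 mm to 213 mm from the tacked edge, put the roller back on its rest and handed the job in at about 23 s of the 72 s allowed. `finish_job` gave no verdict, so these are my own readings:

- **Pressing force:** once rolling, it read about 14.5 to 18.4 N at the end of each move. That is the wrist force minus the roller's weight. It dipped just under 15 N once, at about 163 mm, and I had no readings within a move.
- **Strip:** tool height stayed constant (129.2–129.3 mm) over the last 40 mm of rolling. The dark gap under the free end is gone in the pictures, so the strip looks flush. I did not measure the free end's height directly.
- **Roller:** it was released within about 0.5 mm of where I picked it up. The last picture shows the drum between the battens and the handle leaning on the rail.
- **Other things:** the bystanders in the last picture look unmoved. It was a crop, so the tin, hammer, square, tape measure and offcut were not re-checked.

No check failed. The first move call was refused because its rows had no "z", so nothing moved, and I sent it again with every value given.

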